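Set up a bar for drilling on a riser, V-block and bridge clamp

TASK

Set up the thick round bar for cross-drilling, building from the bottom up in this order: the riser block on the middle of the base plate, the V-block on the middle of the riser with its groove up, the thick bar lying in the groove with equal overhang at both ends, and last the bridge clamp over the bar, its feet on the V-block's shoulders. Keep the stack centred and square, the long sides of plate, riser, V-block and bridge all running the same way, and let go of each piece before fetching the next. Leave the thin bar and the drill where they lie.

Things in the scene. Friction and masses are not known exactly. Their poses are not given: they have to be found in the camera images.
- plate: The base plate, fixed to the bench: grey-painted slab 90 x 130 x 14 mm (x, y, z), screws at its corners, a bright seat 58 x 92 mm marked flush in the middle of its top. Origin: centre of its underside, on the bench; its top is 14 mm above. Its y axis runs along its 130 mm side.
- riser: The riser block, loose: plain aluminium block 56 x 90 x 28 mm (x, y, z), flat top with two dark round spots. Origin: centre of its underside. 0.37 kg.
- vblock: The V-block, loose: aluminium block 50 x 84 x 34 mm (x, y, z) with a 90 degree V-groove in its top, 32 mm wide at the mouth and 16 mm deep, running along its x axis (across its long side); level shoulders 26 mm wide on both sides of the groove. Origin: centre of its underside. 0.33 kg.
- bar: The thick round bar, loose, lying on its side: aluminium, 40 mm diameter, 120 mm long. Origin: its very centre (20 mm above the bench); its x axis is its length, and it may roll about it. Lying in the V-block its centre is 46 mm above the V-block's underside, 12 mm above the shoulders: held across its middle, fingertips must reach no more than about 10 mm below its centre line to clear the shoulders. 0.40 kg.
- bridge: The bridge clamp, loose, standing on its two legs: plain steel arch 36 x 76 mm (x, y), 44 mm high, with an opening 56 mm wide (y) and 36 mm high right through along its x axis, legs 10 mm thick; on its roof a black upright round knob, 28 mm diameter, 22 mm high, to hold it by (top of the knob 66 mm above the feet). Origin: centre between its feet, at foot level. The feet stand on the V-block's shoulders, one either side of the bar. 0.28 kg.
- thin_bar: The thin round bar, not wanted: aluminium, 22 mm diameter, 120 mm long, lying loose on its side. Origin: its very centre; its x axis is its length. To be left where it lies.
- drill: A grey hand drill lying on its side, about 250 x 150 x 50 mm; bystander, to be left alone. Origin: under its barrel on the bench.
Not all that is in view belongs to the job. Leave any blue or green look-alike of the vblock alone. Leave any purple look-alike of the bridge alone.

How it is judged:
On the way, in this order (a step that is already met when the one before it is completed fails the run):
1. riser block flat on the base plate, let go (z of riser in the frame of plate between 0.01 and 0.018 m and horizontal distance between riser and plate below 0.012 m and angle between the x axis of riser and the x axis of plate, either way round below 0.21 rad and angle between riser's own z axis and vertical below 0.07 rad and linear speed of riser below 0.02 m/s and contact force between the fingers and riser below 0.2 N), for 0.2 s.
2. V-block on the riser, let go (z of vblock in the frame of riser between 0.024 and 0.032 m and horizontal distance between vblock and riser below 0.01 m and angle between the x axis of vblock and the x axis of riser, either way round below 0.18 rad and angle between vblock's own z axis and vertical below 0.07 rad and linear speed of vblock below 0.02 m/s and contact force between the fingers and vblock below 0.2 N), for 0.2 s.
3. thick bar lying in the V, let go (z of bar in the frame of vblock between 0.0423 and 0.0503 m and horizontal distance between bar and vblock below 0.016 m and angle between the x axis of bar and the x axis of vblock, either way round below 0.12 rad and linear speed of bar below 0.02 m/s and contact force between the fingers and bar below 0.2 N), for 0.2 s.
4. bridge clamp standing over the bar on the V-block, let go (z of bridge in the frame of vblock between 0.03 and 0.038 m and horizontal distance between bridge and vblock below 0.009 m and angle between the x axis of bridge and the x axis of vblock, either way round below 0.21 rad and angle between bridge's own z axis and vertical below 0.07 rad and linear speed of bridge below 0.02 m/s and contact force between the fingers and bridge below 0.2 N), for 0.2 s.
At the end, for the whole second after the job is handed in: In order: riser flat on the plate (centred within 12 mm, square within 12 deg), V-block flat on the riser (10 mm, 10 deg), thick bar down in the V (16 mm, 7 deg), bridge upright on the shoulders over the bar (9 mm, 12 deg); heights within 4 mm of seated; all released, at rest (z of riser in the frame of plate between 0.01 and 0.018 m and horizontal distance between riser and plate below 0.012 m and angle between the x axis of riser and the x axis of plate, either way round below 0.21 rad and angle between each of riser, vblock, bridge's own z axis and vertical below 0.07 rad and linear speed of each of riser, vblock, bar, bridge below 0.02 m/s and z of vblock in the frame of riser between 0.024 and 0.032 m and horizontal distance between vblock and riser below 0.01 m and angle between the x axis of vblock and the x axis of riser, either way round below 0.18 rad and z of bar in the frame of vblock between 0.0423 and 0.0503 m and horizontal distance between bar and vblock below 0.016 m and angle between the x axis of bar and the x axis of vblock, either way round below 0.12 rad and z of bridge in the frame of vblock between 0.03 and 0.038 m and horizontal distance between bridge and vblock below 0.009 m and angle between the x axis of bridge and the x axis of vblock, either way round below 0.21 rad); the robot touches nothing.
It fails at once if the thin bar is moved more than 30 mm (distance of thin_bar from where it was at the start of the episode above 0.03 m).
It fails at once if the drill is moved more than 30 mm (distance of drill from where it was at the start of the episode above 0.03 m).
It also fails if it takes over 128 s, if anything falls off the work surface, if the arm or the gripper's body presses on something with over 40 N, if the wrist force passes 120 N, or if a joint passes its speed limit or range.

ROBOT

A 7-joint arm with a two-finger parallel gripper is mounted at the origin on the work surface. World frame = base frame: x ahead of the robot, y to its left, z up, the work surface at z = 0. Lengths are in m, angles in rad, forces in N, time in s.
With the tool pointing down it reaches from about 0.425 to 0.925 m from the base axis. Payload 6.8 kg.
Tool frame: the origin (TCP) lies on the front face of the gripper's body, between the roots of the fingers; the fingertips stand 73 mm ahead of it and the grasp point (between the pads) lies 54 mm ahead of it (env.nose_length is the distance from the TCP to the fingertips, in m); z points along the fingers, y is the direction in which the jaws open and shut (so a half turn about z gives the same grasp; the last joint's range is limited). The gripper opens to 85 mm and grips with 20 to 120 N. Pads are 22 mm wide; open, the fingers measure 114 mm over their backs; the gripper's body (76 mm by 85 mm) begins 54 mm behind the grasp point. The pads swing forward as they close: fully open they stand 13 mm farther back than shut.
Start: joints at [-1.377, 0.477, 0.022, 1.555, -0.011, 1.109, -0.083], TCP at [0.201, 0.645, 0.304] pointing down, gripper open.
Joint ranges: [-2.96, 2.96], [-0.34, 2.1], [-1.41, 1.46], [0.24, 2.44], [-1.37, 4.51], [0.17, 1.92], [-2.96, 2.96]. Speed limits (rad/s): [2.39, 2.39, 3.14, 3.14, 3.14, 3.14, 3.14].

INTERFACE

Orientations are given as a unit quaternion [w, x, y, z].
In Python, from cell import env, kin, camera, calibration, job gives the robot as it stands. The module is installed in compiled form; this text tells all that it offers. Calls block until the motion is done:
- env.reach(position, orientation): joint-space move of the TCP to a pose.
- env.movel(position, velocity=0.15, rot=None, stop_force=None): straight line of the TCP; rot=None keeps the orientation; velocity is the mean speed in m/s. With stop_force (N) it stops when the force on the tool has changed by that much, and returns True; else False.
- env.goto_joints(angles): joint-space move.
- env.grip(opening, f_grip=None): finger opening in m; f_grip is the grip in N (None keeps the last); returns when the fingers have stopped.
- env.dwell(seconds).
- kin.inverse_kinematics(position, orientation): joint angles nearest the present ones, or None.
- env.get_state(): the state.
- camera(name): name is "scene" or "top" or "wrist"; returns (picture, depth): 420x560x3 uint8, blue, green, red; 420x560 float32, m along the optical axis (not along the pixel's ray), 0 where there is no reading.
- calibration(name): a dict with "fx", "fy", "cx", "cy" (pixels), "rvec" (rotation vector, rad) and "tvec" (3), from world to camera coordinates, as OpenCV has them. Camera axes: x right, y down, z forward; pixel columns grow to the right and rows downward; lengths in m; the calibration is good to about 2 mm. The wrist camera is an equidistant fisheye: a pixel r from the principal point sees the ray r / f radians off the axis. A picture is of the moment at which its call begins: read the wrist's pose just before it. calibration takes no time and is no camera call; for the wrist camera it gives the pose at the moment of the call.
A pose or a line that the arm cannot do raises env.PlanningError and nothing moves.
- job.job_done(): hands the job in, once; it reports no verdict.
The state is a dict: "time": time; "qpos": joint angles; "joint_velocities": joint speeds; "joint_torque": joint torques, N m; "tcp_pos": TCP position; "orientation": TCP orientation; "force": force on the tool from outside, world axes, zero at the start; "torque": the same for the moment, N m; "opening": finger opening in m.
Only numpy, scipy, OpenCV 4.12 (cv2) and the standard library are available. Lean on these libraries where they do the work, as an engineer would, in place of code of your own. Each camera call takes 0.05 s, during which the arm holds its last target.

## Working session

There is one attempt and no reset: what is moved stays moved. The work goes in short steps, each a Python script; the robot and the scene stay as the last script left them, time stands still between calls to the robot, and variables do not carry over. Pictures are saved under pics/ and viewed, and the job is handed in when it is done.

```bash
ls; mkdir -p pics; python3 - <<'E'
from cell import env,kin,camera,calibration,job
import cv2,numpy as np
for n in ["scene","top","wrist"]:
    c=calibration(n); im,d=camera(n)
    cv2.imwrite(f"pics/{n}0.png",im); np.save(f"pics/{n}0.npy",d); print(n,c)
print(env.get_state())
E
```

```text
pics
scene {'fx': 411.0014083527897, 'fy': 411.0014083527897, 'cx': 280.53992006025794, 'cy': 212.54571404619537, 'rvec': array([ 2.11816195,  1.09608076, -0.49423561]), 'tvec': array([-0.34953449, -0.23979544,  1.46013313])}
top {'fx': 484.8663971127781, 'fy': 484.8663971127781, 'cx': 274.15405521113416, 'cy': 208.93364278553415, 'rvec': array([ 2.14663441, -2.14360904,  0.10277108]), 'tvec': array([0.06248213, 0.5663378 , 1.29318031])}
wrist {'fx': 325.19226210127806, 'fy': 325.19226210127806, 'cx': 281.91867373907877, 'cy': 206.76888540075413, 'rvec': array([-2.30301558, -1.69491626, -0.28415091]), 'tvec': array([-0.67512854, -0.04254943,  0.38051612])}
{'time': 0.15, 'qpos': array([-1.37713404,  0.4776068 ,  0.02234578,  1.55620559, -0.01149187,
        1.10931451, -0.08309692]), 'joint_velocities': array([ 7.49545520e-04, -2.33163726e-03,  8.98113939e-04, -3.12495671e-03,
        5.18941319e-04,  1.33919209e-03, -9.19653592e-05]), 'joint_torque': array([ 3.01459906e-03, -5.96928978e+01,  1.61022060e+00, -2.81490469e+01,
        1.26596633e-02,  6.53589203e-03,  8.91031334e-06]), 'tcp_pos': array([0.20050736, 0.64416261, 0.3031592 ]), 'orientation': array([-5.35062653e-05,  1.50296692e-01,  9.88640688e-01, -7.00983021e-04]), 'force': array([ 0.14000025, -0.91791362, -0.29947105]), 'torque': array([-0.00510887,  0.03263349, -0.03324206]), 'opening': 0.08545809840635865}
```

View pics/scene0.png

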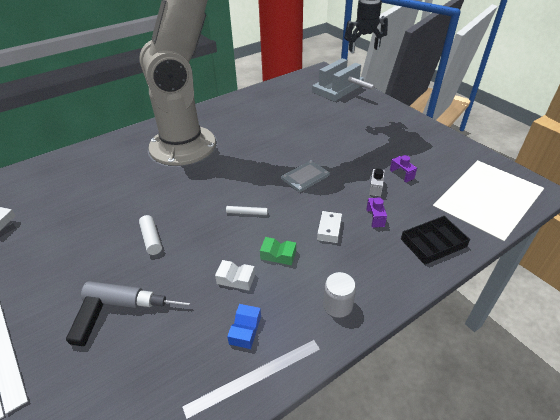

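View pics/top0.png

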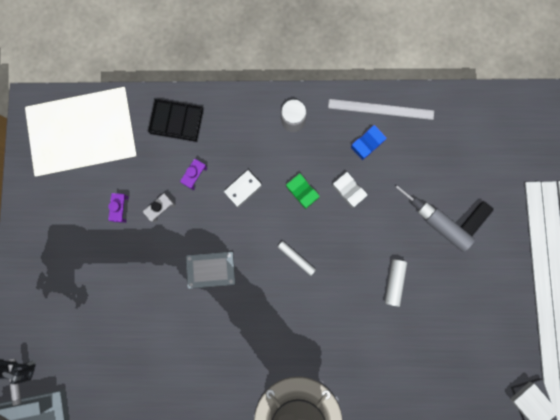

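View pics/wrist0.png

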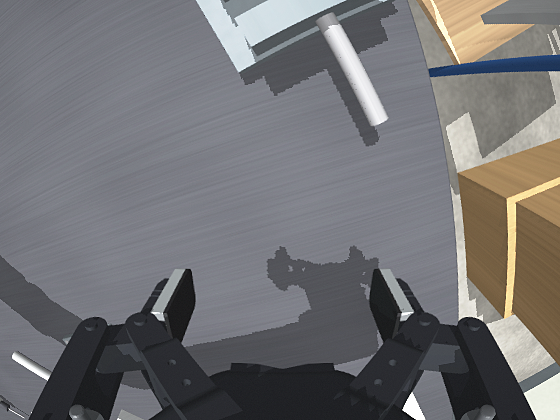

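The top view (image up = +x, left = +y) shows:

| Thing | Pixel (top view) | Choice |
|---|---|---|
| Plate | (210,270) | wanted |
| Riser, two dots | (242,188) | wanted |
| V-block, white/aluminium | (350,189) | wanted |
| V-block, green | (303,190) | look-alike |
| V-block, blue | (369,141) | look-alike |
| Thick bar | (396,283) | wanted |
| Thin bar | (296,258) | leave |
| Bridge, steel with black knob | (158,207) | wanted |
| Bridge, purple | (193,173), (117,207) | look-alikes |
| Drill | (445,222) | leave |

Next I'll measure them and check a close crop.

```bash
cat > h.py <<'E'
import numpy as np,cv2
from cell import env,kin,camera,calibration,job
def cloud(name,d,c):
    R=cv2.Rodrigues(c["rvec"])[0]; t=c["tvec"]
    v,u=np.mgrid[0:d.shape[0],0:d.shape[1]]
    P=np.stack([(u-c["cx"])/c["fx"]*d,(v-c["cy"])/c["fy"]*d,d],-1)
    return (P-t)@R   # world
def proj(p,c):
    return cv2.projectPoints(np.atleast_2d(np.float64(p)),c["rvec"],c["tvec"],np.array([[c["fx"],0,c["cx"]],[0,c["fy"],c["cy"]],[0,0,1.]]),None)[0][:,0]
E
python3 - <<'E'
from h import *
c=calibration("top"); d=np.load("pics/top0.npy"); im=cv2.imread("pics/top0.png")
W=cloud("top",d,c)
z=W[...,2]
for n,(u,v) in dict(plate=(210,270),riser=(242,188),vb=(350,189),bar=(396,283),thin=(296,258),bridge=(158,207)).items():
    lo=0.006
    m=((z>lo)&(z<.12)&(d>0)).astype(np.uint8)
    nl,L=cv2.connectedComponents(m)
    k=L[v,u]; mm=L==k
    zt=np.median(z[mm]); 
    top=mm&(z>np.percentile(z[mm],95)-.006) if n not in("bridge",) else mm
    r=cv2.minAreaRect((W[mm][:,:2]*1000).astype(np.float32)); 
    r2=cv2.minAreaRect((W[top][:,:2]*1000).astype(np.float32))
    print(n,k,mm.sum(),"zpct",np.percentile(z[mm],[5,50,95]).round(4),"all",np.round(r[0],1),np.round(r[1],1),round(r[2],1),"top",np.round(r2[0],1),np.round(r2[1],1),round(r2[2],1))
o=im[150:320,130:420]; cv2.imwrite("pics/crop0.png",cv2.resize(o,None,fx=2.7,fy=2.7,interpolation=cv2.INTER_CUBIC))
E
```

```text
plate 1741 1538 zpct [0.0098 0.0142 0.0188] all [401.1 240. ] [ 91.7 131.4] 4.7 top [401.9 239.5] [ 89.5 129.5] 5.6
riser 1067 681 zpct [0.0213 0.0279 0.033 ] all [628.4 152.5] [62.7 90.3] 44.0 top [627.1 150.9] [56.7 89.7] 42.3
vb 1089 609 zpct [0.0164 0.0322 0.0381] all [ 626.4 -148.1] [92.3 60.6] 39.7 top [ 622.4 -145.4] [83.9 50.5] 39.9
bar 1830 683 zpct [0.024  0.0367 0.0427] all [ 368.3 -267.3] [ 45.4 125.2] 80.1 top [ 369.6 -264. ] [ 32.  119.5] 80.5
thin 1646 354 zpct [0.0124 0.0199 0.0251] all [434.9   3.1] [122.   25.8] 51.0 top [433.7   1.7] [118.3  19.6] 49.5
bridge 1254 415 zpct [0.02   0.0446 0.0677] all [576.6 389.4] [53.7 80. ] 41.1 top [576.6 389.4] [53.7 80. ] 41.1
```

View pics/crop0.png

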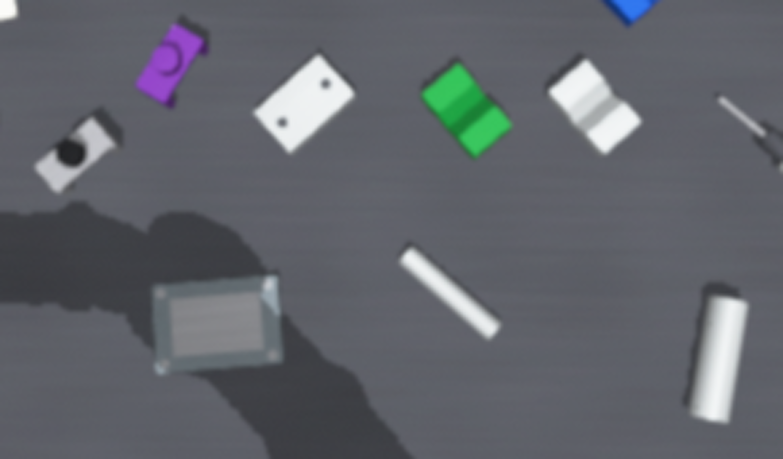

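The crop confirms the choices: white V-block with groove, two-spot riser, steel bridge with black knob, and thick versus thin bar. Sizes match the description. Now the bridge roof and plate refinement, plus a plan check by IK.

```bash
cat >> h.py <<'E'
from scipy.spatial.transform import Rotation as Ro
def quat(a): # jaw direction angle a (rad)
    R=np.array([[-np.sin(a),np.cos(a),0],[np.cos(a),np.sin(a),0],[0,0,-1.]]).T
    q=Ro.from_matrix(R).as_quat(); return q[[3,0,1,2]]
def seg(W,d,xy,zlo,zhi,rad,pct=None):
    m=(d>0)&(W[...,2]>zlo)&(W[...,2]<zhi)&(np.hypot(W[...,0]-xy[0],W[...,1]-xy[1])<rad)
    nl,L,st,ce=cv2.connectedComponentsWithStats(m.astype(np.uint8))
    k=1+np.argmax(st[1:,4]); P=W[L==k]
    r=cv2.minAreaRect((P[:,:2]*1000).astype(np.float32))
    return P,np.round(r[0],1),np.round(r[1],1),round(r[2],1)
E
python3 - <<'E'
from h import *
assert abs(Ro.from_quat(np.roll(quat(.3),-1)).as_matrix()[:,1]-[np.cos(.3),np.sin(.3),0]).max()<1e-9
c=calibration("top"); D=[np.load("pics/top0.npy")]+[camera("top")[1] for _ in range(3)]
for d in D:
    W=cloud("top",d,c)
    for n,xy,zl,zh,rad in [("plate",(.402,.24),.009,.03,.12),("riser",(.627,.151),.022,.036,.08),("vb",(.622,-.145),.024,.045,.08),("bar",(.37,-.264),.028,.05,.1),("bridge",(.577,.389),.034,.052,.06),("knob",(.577,.389),.056,.08,.06)]:
        P,*r=seg(W,d,xy,zl,zh,rad); print(n,len(P),*r,P.mean(0).round(4))
print(env.nose_length)
for n,x,y,a in [("riser",.627,.151,42),("place",.402,.24,5),("vb",.622,-.145,-50),("bar",.369,-.264,80.5),("barplace",.402,.24,95),("bridge",.577,.389,41)]:
  for k in(0,180):
    for z in (.075,.3):
        q=kin.inverse_kinematics(np.array([x,y,z]),quat(np.radians(a+k))); print(n,k,z,None if q is None else q.round(2))
E
```

```text
plate 1497 [401.9 239.5] [ 89.8 130.3] 4.9 [0.4018 0.2393 0.0145]
riser 639 [627.1 151.1] [57.1 90. ] 42.6 [0.627  0.1514 0.0282]
vb 250 [ 639.1 -131.6] [41.8 51.5] 39.7 [ 0.6399 -0.1298  0.0327]
bar 621 [ 369.3 -264.7] [ 38.4 119.9] 78.7 [ 0.3687 -0.2636  0.0369]
bridge 286 [571.7 383. ] [38.  75.9] 41.1 [0.5707 0.3813 0.0439]
knob 89 [571.9 382.8] [25.5 25.1] 4.5 [0.5714 0.3822 0.0654]
plate 1500 [401.9 240. ] [ 89.8 131.1] 5.0 [0.4018 0.2392 0.0146]
riser 646 [627.6 151.5] [56.9 89.9] 42.2 [0.6271 0.1514 0.028 ]
vb 243 [ 639.9 -130.7] [38.8 51.6] 41.2 [ 0.6406 -0.1298  0.0332]
bar 610 [ 369.3 -264.9] [ 38.2 119.9] 78.8 [ 0.3692 -0.2638  0.0373]
bridge 288 [572.1 383.7] [37.6 76.3] 40.7 [0.571  0.3812 0.0437]
knob 89 [571.5 383. ] [26.6 26.2] 73.2 [0.5712 0.3822 0.0657]
plate 1505 [402.  239.7] [ 89.8 130.9] 4.9 [0.4017 0.2391 0.0145]
riser 644 [627.4 151.3] [57.  89.9] 42.2 [0.627  0.1512 0.0283]
vb 247 [ 640.4 -130.1] [37.9 51.7] 38.1 [ 0.6404 -0.1295  0.0327]
bar 616 [ 369.3 -264.8] [ 37.8 119.9] 79.5 [ 0.369  -0.2637  0.037 ]
bridge 283 [571.6 383.2] [37.5 75.8] 40.7 [0.5709 0.
[... 1160 characters left out ...]
 0 0.075 [ 0.31  0.51  0.21  2.24 -0.26  0.41  2.14]
bar 0 0.3 [ 0.46  0.11  0.02  2.07 -0.    0.96  1.89]
bar 180 0.075 [-0.29  0.84  1.05  2.27 -1.18  0.77 -0.12]
bar 180 0.3 [-0.47  0.17  1.09  2.11 -0.18  0.96 -1.03]
barplace 0 0.075 [-0.7   0.52  0.04  2.2  -0.04  0.43  1.03]
barplace 0 0.3 [-0.82  0.14  0.17  2.05 -0.03  0.96  1.02]
barplace 180 0.075 [-1.05  0.57  0.47  2.22 -0.57  0.47 -1.61]
barplace 180 0.3 [-1.27  0.15  0.67  2.07 -0.11  0.96 -2.02]
bridge 0 0.075 [-0.79  0.77  0.16  1.65 -0.17  0.74  0.17]
bridge 0 0.3 [-0.85  0.52  0.25  1.52 -0.14  1.12  0.14]
bridge 180 0.075 [-0.39  0.81 -0.44  1.61  0.43  0.82  2.85]
bridge 180 0.3 [-1.38  0.87  1.27  1.55 -0.85  1.35 -2.44]
```

```bash
python3 - <<'E'
from h import *
p=np.array([.6272,.1514]); a=np.radians(42.4)
env.grip(.072,60)
env.reach(np.array([*p,.17]),quat(a)); print(env.get_state()["time"])
env.movel(np.array([*p,.082]),.15)
im,d=camera("wrist"); cv2.imwrite("pics/w1.png",im)
r=env.movel(np.array([*p,.055]),.03,stop_force=5)
s=env.get_state(); print(r,s["tcp_pos"],s["force"],s["opening"],s["time"])
E
```

```text
2.9583
True [0.62718881 0.15144882 0.06442077] [-2.23105528 -0.55900151  7.88331246] 0.07161504694436058 4.3667
```

View pics/w1.png

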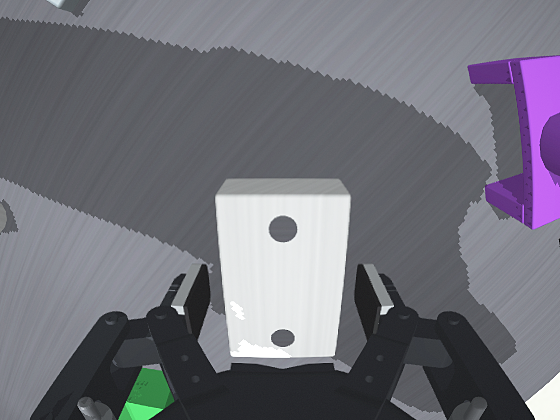

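The picture shows the riser square between the pads, with its spots at (283,229) and (283,337). The tips touched the bench at TCP z = 64 mm with a 72 mm opening, which fits the swing model. Grip, carry and place.

```bash
cat >> h.py <<'E'
def show(tag):
    s=env.get_state(); print(tag,"t",round(s["time"],2),"p",s["tcp_pos"].round(4),"F",s["force"].round(1),"w",round(s["opening"],4))
E
python3 - <<'E'
from h import *
p=np.array([.6272,.1514]); a=np.radians(42.4)
env.movel(np.array([*p,.0735]),.05)
env.grip(.03,60); show("grip")
env.movel(np.array([*p,.16]),.15); show("up")
T=np.array([.4017,.2394]); b=np.radians(5)
env.reach(np.array([*T,.16]),quat(b)); show("over")
cv2.imwrite("pics/w2.png",camera("wrist")[0])
env.movel(np.array([*T,.095]),.12); show("near")
r=env.movel(np.array([*T,.080]),.03,stop_force=6); print(r); show("down")
E
```

```text
grip t 5.0 p [0.6274 0.1515 0.0737] F [-0.2  0.2  4. ] w 0.0547
up t 5.72 p [0.6263 0.1514 0.159 ] F [-0.8 -0.8 -3.6] w 0.0549
over t 6.68 p [0.4027 0.2394 0.16  ] F [-0.1 -0.5 -2.5] w 0.0548
near t 7.42 p [0.4024 0.2392 0.0952] F [ 1.   1.2 -4.2] w 0.0545
True
down t 7.79 p [0.4023 0.2399 0.0873] F [0.1 0.4 6.1] w 0.0547
```

View pics/w2.png

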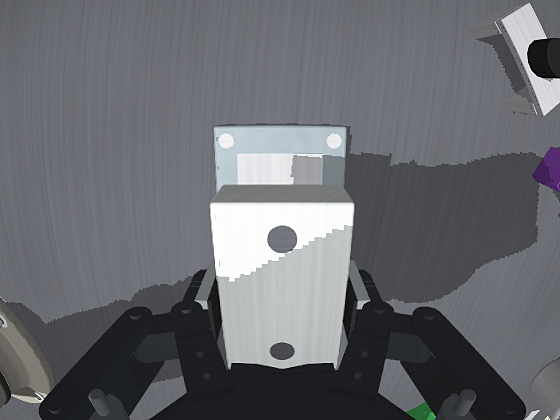

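The riser is square over the plate and touched down at the expected height. Release, retreat and check, hovering over the V-block.

```bash
python3 - <<'E'
from h import *
T=np.array([.4017,.2394])
env.grip(.072); env.movel(np.array([*T,.20]),.2)
p=np.array([.6224,-.1454]); a=np.radians(-50.1)
env.reach(np.array([*p,.19]),quat(a)); show("over vb")
im,d=camera("top"); cv2.imwrite("pics/t2.png",im); c=calibration("top"); W=cloud("top",d,c)
P,*r=seg(W,d,(.402,.24),.034,.055,.08); print("riser",len(P),*r,P.mean(0))
P,*r=seg(W,d,(.402,.24),.009,.02,.1); print("plate",len(P),*r)
cv2.imwrite("pics/t2c.png",cv2.resize(im[130:310,150:400],None,fx=3,fy=3,interpolation=cv2.INTER_CUBIC))
cv2.imwrite("pics/w3.png",camera("wrist")[0])
E
```

```text
over vb t 10.45 p [ 0.6226 -0.1435  0.1896] F [0.4 0.9 0.5] w 0.072
riser 675 [402.8 239.4] [55.9 90.2] 5.3 [0.4037373  0.23871326 0.04224119]
plate 453 [413.2 240.7] [ 68.9 130.2] 6.5
```

View pics/t2c.png

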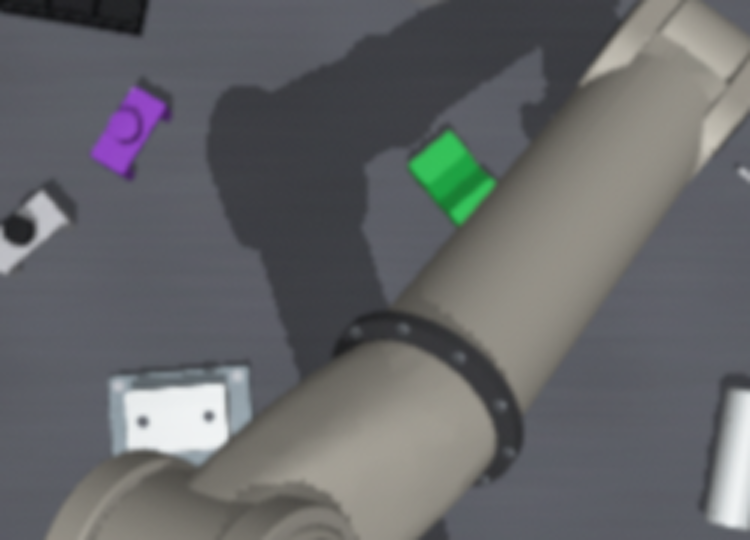

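View pics/w3.png

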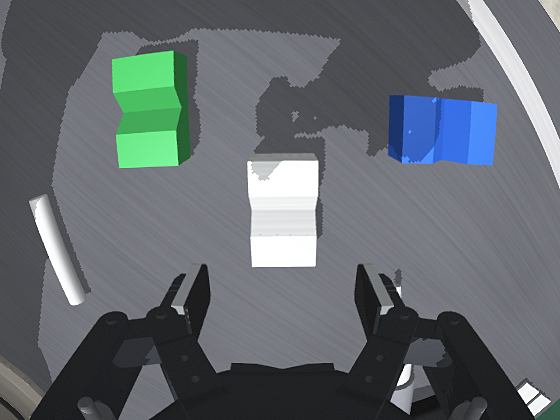

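The top crop shows the riser on the plate, spots at (143,421) and (208,416), measured 1 mm and 0.3° off. The wrist view has the white V-block centred, groove up. Grasp it.

```bash
python3 - <<'E'
from h import *
p=np.array([.6224,-.1454]); a=np.radians(-50.1)
env.movel(np.array([*p,.0745]),.15)
env.grip(.03,60); show("grip")
env.movel(np.array([*p,.20]),.18)
T=np.array([.4024,.2394]); 
for b in (np.radians(5.2),np.radians(-174.8)):
    q=kin.inverse_kinematics(np.array([*T,.2]),quat(b)); print(q if q is None else q.round(2))
b=np.radians(5.2)
env.reach(np.array([*T,.20]),quat(b)); show("over")
cv2.imwrite("pics/w4.png",camera("wrist")[0])
env.movel(np.array([*T,.126]),.12); show("near")
r=env.movel(np.array([*T,.109]),.03,stop_force=6); print(r); show("down")
E
```

```text
grip t 11.8 p [ 0.6231 -0.1456  0.0759] F [-0.6  0.6  5.9] w 0.0486
[-1.31  0.36  0.77  2.17 -0.37  0.74 -0.2 ]
[-1.64  0.84  1.45  2.18 -0.99  1.1  -2.7 ]
over t 14.28 p [0.4033 0.2387 0.2002] F [-0.5 -1.  -4.2] w 0.0487
near t 15.09 p [0.4029 0.2393 0.1263] F [ 0.3  0.6 -2.6] w 0.0485
True
down t 15.48 p [0.4028 0.2398 0.1178] F [-2.  -0.6 10.5] w 0.0489
```

View pics/w4.png

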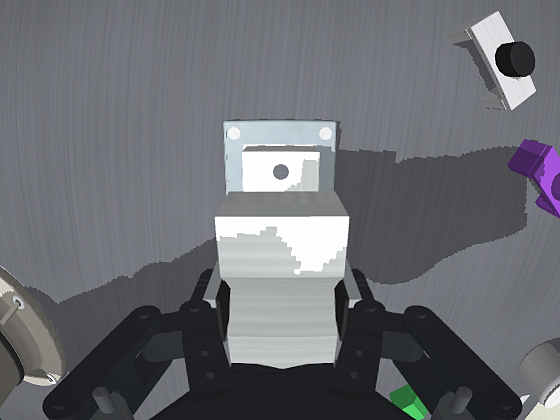

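The V-block contacted at the expected height. Release, go to the bar, check the stack.

```bash
python3 - <<'E'
from h import *
T=np.array([.4028,.2394])
env.grip(.070); env.movel(np.array([*T,.24]),.2)
p=np.array([.3693,-.2645]); a=np.radians(79.3)
env.grip(.06)
env.reach(np.array([*p,.20]),quat(a)); show("over bar")
im,d=camera("top"); cv2.imwrite("pics/t3.png",im); c=calibration("top"); W=cloud("top",d,c)
P,*r=seg(W,d,(.402,.24),.05,.09,.08); print("vb",len(P),*r,P[:,2].min(),P[:,2].max())
P,*r=seg(W,d,(.402,.24),.036,.05,.08); print("riser",len(P),*r)
cv2.imwrite("pics/t3c.png",cv2.resize(im[190:350,130:430],None,fx=2.6,fy=2.6,interpolation=cv2.INTER_CUBIC))
cv2.imwrite("pics/w5.png",camera("wrist")[0])
E
```

```text
over bar t 19.09 p [ 0.3697 -0.2641  0.2   ] F [ 0.1 -0.   1. ] w 0.0601
vb 632 [403.4 238.4] [49.9 85.5] 5.4 0.05145248736997832 0.08358991360885577
riser 65 [384.5 226.6] [ 43.9 101.8] 35.5
```

View pics/t3c.png

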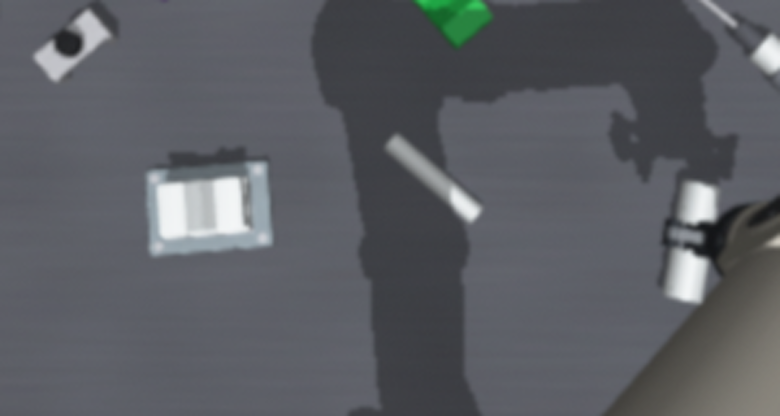

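View pics/w5.png

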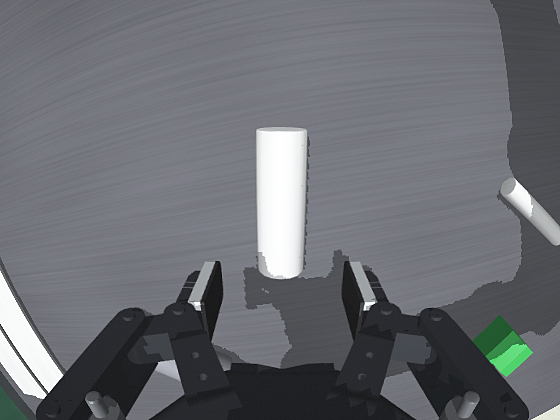

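The top crop shows the V-block centred on the riser (within about 1 mm, 0.1°). The wrist view shows the bar aligned at (282,200). Take the bar.

```bash
python3 - <<'E'
from h import *
p=np.array([.3693,-.2645]); a=np.radians(79.3)
env.movel(np.array([*p,.082]),.15); show("at")
env.grip(.02,70); show("grip")
env.movel(np.array([*p,.26]),.2); show("up")
T=np.array([.4034,.2386]); b=np.radians(95.3)
q=kin.inverse_kinematics(np.array([*T,.26]),quat(b)); print(q.round(2), env.get_state()["qpos"].round(2))
env.reach(np.array([*T,.26]),quat(b)); show("over")
cv2.imwrite("pics/w6.png",camera("wrist")[0]); cv2.imwrite("pics/s6.png",camera("scene")[0])
env.movel(np.array([*T,.175]),.12); show("near")
E
```

```text
at t 20.12 p [ 0.3695 -0.2648  0.0824] F [-0.6 -0.   1.1] w 0.0604
grip t 20.46 p [ 0.3698 -0.2647  0.0831] F [-1.5  1.7 10. ] w 0.038
up t 21.5 p [ 0.3688 -0.2638  0.2592] F [ 0.  -0.2 -3.6] w 0.0378
[-1.42  0.25  0.88  2.12 -0.26  0.87  1.28] [-0.42  0.27  1.08  2.16 -0.32  0.88  2.23]
over t 23.33 p [0.4039 0.2374 0.26  ] F [ 0.4 -0.3 -3.6] w 0.0378
near t 24.29 p [0.4039 0.2386 0.1755] F [ 0.3 -0.2 -2.8] w 0.0376
```

View pics/w6.png

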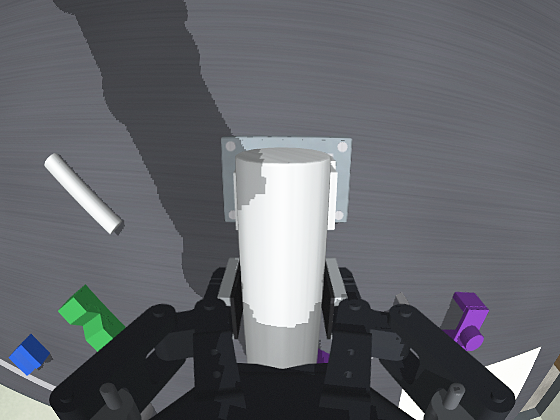

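The bar is held level and lined up with the stack. Lower it.

```bash
python3 - <<'E'
from h import *
T=np.array([.4034,.2386])
r=env.movel(np.array([*T,.145]),.03,stop_force=6); print(r); show("down")
cv2.imwrite("pics/w7.png",camera("wrist")[0]);cv2.imwrite("pics/s7.png",camera("scene")[0][60:260,200:440].repeat(3,0).repeat(3,1))
E
```

```text
True
down t 25.03 p [0.4033 0.2393 0.1516] F [ 1.2  2.3 -0.9] w 0.0381
```

View pics/s7.png

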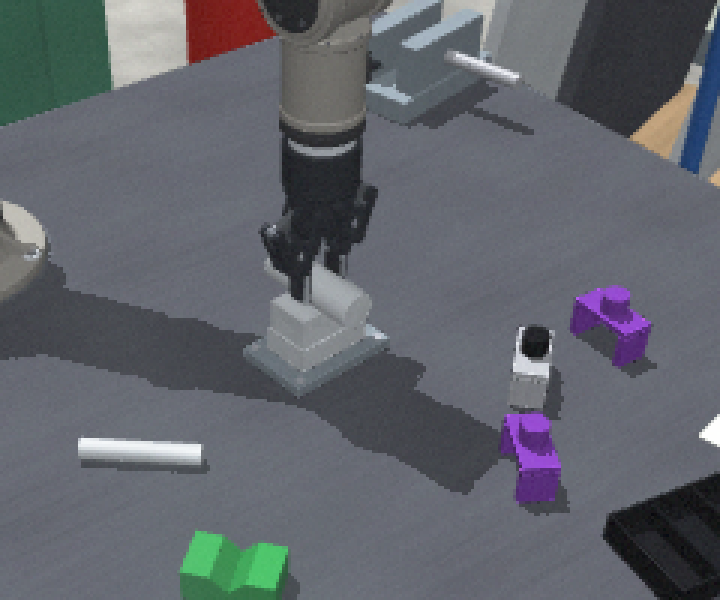

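The scene crop shows the bar down in the V; TCP height 151.6 mm against 151.1 mm expected. Release, check, go to the bridge.

```bash
python3 - <<'E'
from h import *
T=np.array([.4034,.2386])
env.grip(.06); env.movel(np.array([*T,.26]),.15)
p=np.array([.5717,.3831]); a=np.radians(41.1)
env.reach(np.array([*p,.22]),quat(a)); show("over bridge")
im,d=camera("top"); c=calibration("top"); W=cloud("top",d,c)
P,*r=seg(W,d,(.402,.24),.092,.13,.09); print("bar",len(P),*r,np.percentile(P[:,2],98))
P,*r=seg(W,d,(.402,.24),.05,.13,.09); print("vb+bar",len(P),*r)
cv2.imwrite("pics/t4c.png",cv2.resize(im[160:320,110:320],None,fx=3.5,fy=3.5,interpolation=cv2.INTER_CUBIC))
cv2.imwrite("pics/w8.png",camera("wrist")[0])
E
```

```text
over bridge t 27.25 p [0.5714 0.3815 0.2195] F [-0.2 -0.6  0.7] w 0.0597
bar 692 [401.9 237.4] [119.8  39.1] 5.2 0.1120153543983521
vb+bar 1056 [401.9 238. ] [119.7  84.5] 5.6
```

View pics/t4c.png

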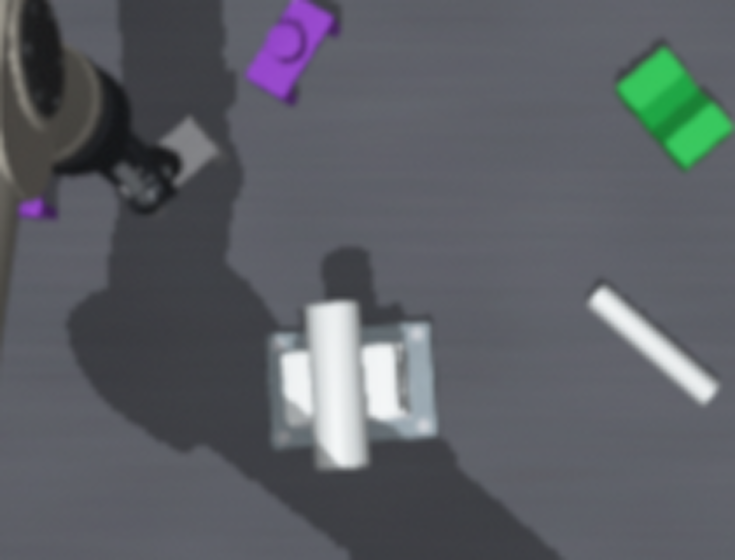

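View pics/w8.png

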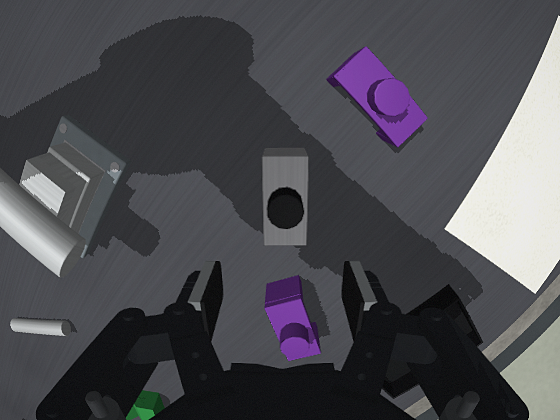

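The bar lies centred in the V (about 1.5 mm, 0.2°). The wrist view shows the steel bridge with its knob at (285,207), between the pads, and both purple ones clear of it. Grasp the knob.

```bash
python3 - <<'E'
from h import *
p=np.array([.5717,.3831]); a=np.radians(41.1)
env.movel(np.array([*p,.120]),.13); show("at")
env.grip(.01,60); show("grip")
env.movel(np.array([*p,.29]),.15); show("up")
T=np.array([.4032,.2384]); b=np.radians(5.4)
env.reach(np.array([*T,.29]),quat(b)); env.movel(np.array([*T,.245]),.1); show("over")
cv2.imwrite("pics/w9.png",camera("wrist")[0]);cv2.imwrite("pics/s9.png",camera("scene")[0][60:260,200:440].repeat(3,0).repeat(3,1))
im,d=camera("top"); cv2.imwrite("pics/t9.png",cv2.resize(im[180:340,110:320],None,fx=3.5,fy=3.5,interpolation=cv2.INTER_CUBIC))
E
```

```text
at t 28.27 p [0.5723 0.3832 0.1209] F [ 0.3  0.1 -1. ] w 0.0602
grip t 28.68 p [0.5722 0.3834 0.1211] F [-0.6  0.1  6.2] w 0.0256
up t 29.96 p [0.5712 0.3831 0.2888] F [-0.5  0.3 -2.9] w 0.0258
over t 31.45 p [0.404  0.2385 0.2453] F [-0.1  0.3 -2.5] w 0.0258
```

View pics/w9.png

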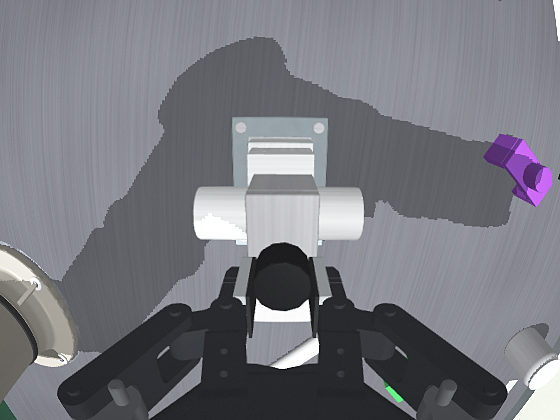

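View pics/s9.png

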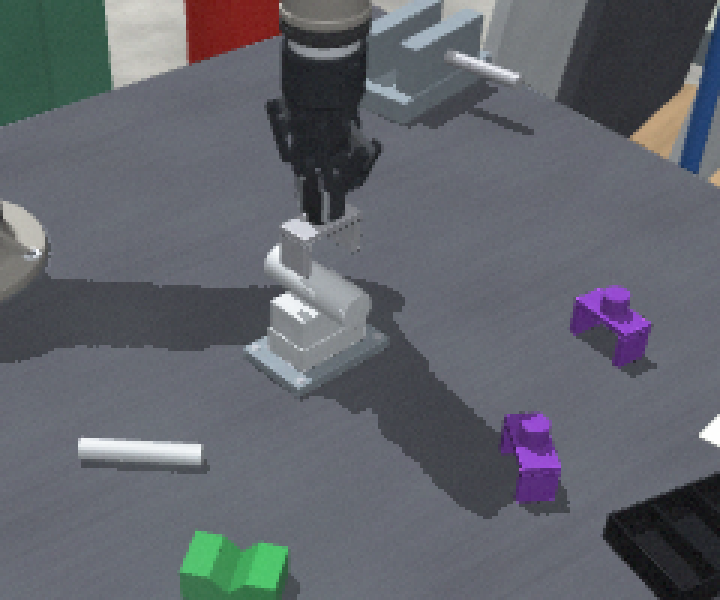

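The bridge hangs level over the bar, square to the V-block. Feet are at about 124 mm, bar top at 108 mm. Lower it, expecting contact at TCP z of about 0.197.

```bash
python3 - <<'E'
from h import *
T=np.array([.4032,.2384])
r=env.movel(np.array([*T,.206]),.06,stop_force=8); print(r); show("mid")
if not r:
    r=env.movel(np.array([*T,.190]),.03,stop_force=6); print(r); show("down")
cv2.imwrite("pics/w10.png",camera("wrist")[0]);cv2.imwrite("pics/s10.png",camera("scene")[0][60:260,200:440].repeat(3,0).repeat(3,1))
E
```

```text
False
mid t 32.4 p [0.4034 0.2383 0.2061] F [-0.7 -0.3 -2.3] w 0.0261
True
down t 32.79 p [0.4037 0.2387 0.1969] F [-2.2 -0.4  7.4] w 0.0258
```

View pics/s10.png

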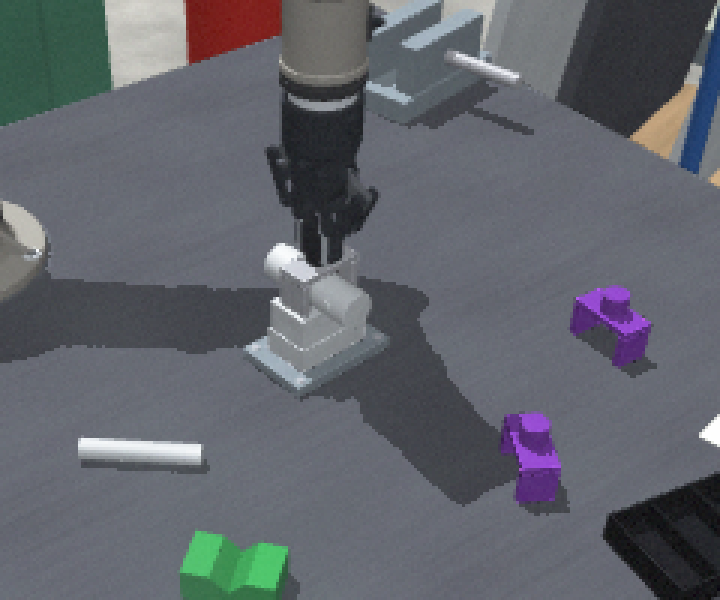

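The bridge is seated at the expected height. Release it, back off straight up, move aside and do the final check.

```bash
python3 - <<'E'
from h import *
T=np.array([.4034,.2385])
env.grip(.06); env.movel(np.array([*T,.30]),.15)
env.reach(np.array([.62,.15,.35]),quat(np.radians(14))); show("away")
im,d=camera("top"); c=calibration("top"); W=cloud("top",d,c)
for n,zl,zh in [("roof",.112,.128),("knob",.133,.16),("vb&up",.05,.16),("all",.036,.16)]:
    P,*r=seg(W,d,(.402,.24),zl,zh,.09); print(n,len(P),*r,P.mean(0).round(4))
P,*r=seg(W,d,(.434,.002),.009,.04,.08); print("thin",*r)
cv2.imwrite("pics/t11.png",cv2.resize(im[180:340,110:320],None,fx=3.5,fy=3.5,interpolation=cv2.INTER_CUBIC))
cv2.imwrite("pics/s11.png",camera("scene")[0][60:260,200:440].repeat(3,0).repeat(3,1))
E
```

```text
away t 35.11 p [0.6192 0.1507 0.3488] F [-0.1  0.2  0.7] w 0.0599
roof 37 [407.4 205. ] [35.2  7.8] 3.5 [0.4034 0.2036 0.1186]Traceback (most recent call last):
  File "<stdin>", line 7, in <module>
  File "h.py", line 17, in seg
    k=1+np.argmax(st[1:,4]); P=W[L==k]
        ~~~~~~~~~^^^^^^^^^^
    return _wrapfunc(a, 'argmax', axis=axis, out=out, **kwds)
    return bound(*args, **kwds)
ValueError: attempt to get argmax of an empty sequence
```

Probably the arm hides the stack from the top camera. I'll move to another spot and look again.

```bash
python3 - <<'E'
from h import *
env.reach(np.array([.60,-.15,.35]),quat(np.radians(-14))); show("away")
im,d=camera("top"); c=calibration("top"); W=cloud("top",d,c)
cv2.imwrite("pics/t12.png",cv2.resize(im[180:340,110:320],None,fx=3.5,fy=3.5,interpolation=cv2.INTER_CUBIC))
cv2.imwrite("pics/s12.png",camera("scene")[0][60:260,200:440].repeat(3,0).repeat(3,1))
for n,zl,zh in [("roof",.112,.128),("knob",.133,.16),("vb&up",.05,.16),("all",.036,.16)]:
    try:
        P,*r=seg(W,d,(.402,.24),zl,zh,.09); print(n,len(P),*r,P.mean(0).round(4))
    except ValueError: print(n,"none")
E
```

```text
away t 36.31 p [ 0.6009 -0.1476  0.3496] F [-0.  -0.2 -0.2] w 0.0601
roof 325 [404.9 238.9] [36.6 76.6] 5.3 [0.4044 0.2377 0.12  ]
knob 103 [404.8 239.2] [24.8 27.2] 0.2 [0.4045 0.2384 0.1421]
vb&up 1087 [401.8 237.5] [120.1  84.1] 4.0 [0.4021 0.2338 0.1085]
all 1140 [401.7 239. ] [120.1  89.7] 4.6 [0.402  0.2331 0.1054]
```

View pics/t12.png

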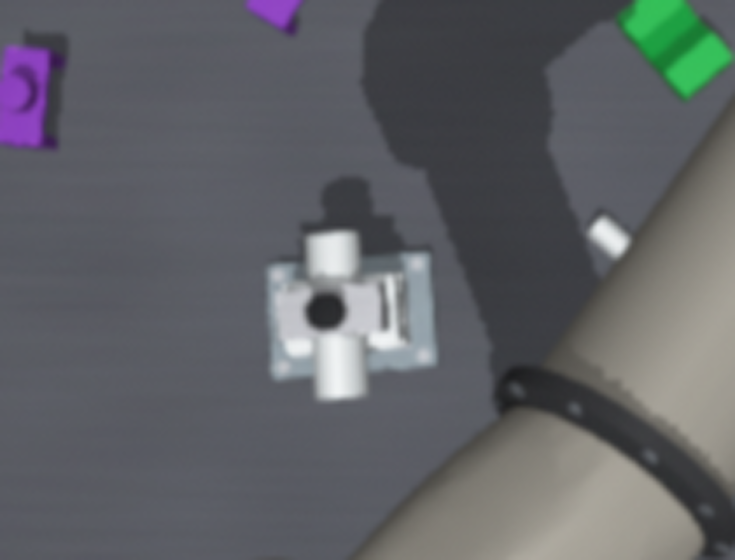

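View pics/s12.png

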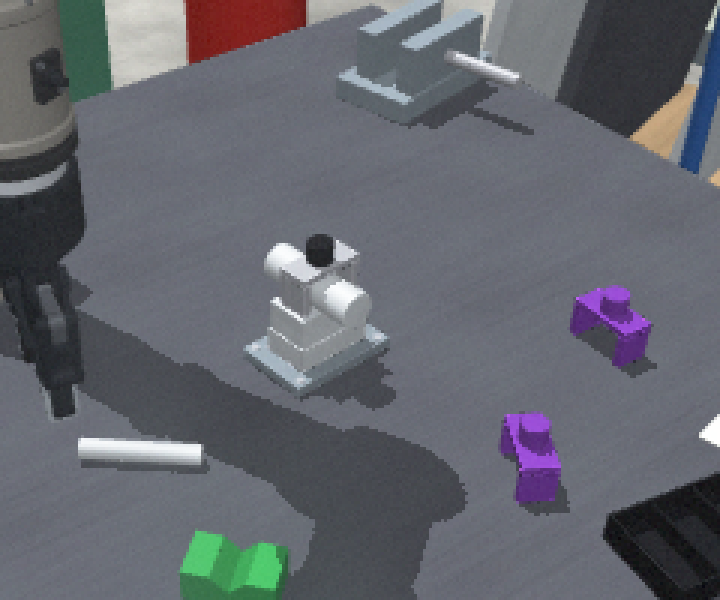

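The full stack is seen: roof at 120 mm (expected 120), bridge within about 2 mm and 0.3° of the V-block, and the arm well clear. Hand it in.

```bash
python3 - <<'E'
from h import *
env.dwell(0.5); print(job.job_done()); show("end")
E
```

```text
the job is handed in; nothing more can be done
None
the job is handed in; nothing more can be done
```

I built the stack in the required order (riser, V-block, thick bar, bridge clamp), letting go of each piece before fetching the next. I handed it in at about 37 s; no verdict is reported.

The last checks came from the top camera:

| Piece | Off centre | Angle off square | Height |
|---|---|---|---|
| Riser on plate | about 1 mm | 0.3° | contact as expected |
| V-block on riser | about 1 mm | 0.1° | contact as expected |
| Bar in V-block | about 2 mm | 0.2° | contact within 0.5 mm of expected |
| Bridge on V-block | about 2 mm | 0.3° or less | roof at 120 mm, as expected |

- **Failed or weak checks:** The first final look failed because the arm blocked the top camera. I moved the arm and the second look was clear. The rough outline of the whole stack read 4.0–4.6°, against 5.3° from the bridge roof alone; this is well within tolerance.
- **Bystanders:** I never approached the thin bar or the drill. The thin bar appears unmoved in the last scene picture, but I did not re-measure either one; the measurement planned for the thin bar was lost when the first look failed.

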